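Load the seal blanks and hold the engraver's dead-man lever

TASK

Set the three brass seal blanks down flat in their row on the engraver's tray, each centred in the engraved circle of its own size (set down, not dropped); only then press the pad of the dead-man lever down until the lever is level, half-way, and keep it there without ever pushing it down to its lower stop. Finish while still holding the lever level, and leave everything else on the bench where it is.

Things in the scene. Friction and masses are not known exactly. Their poses are not given: they have to be found in the camera images.
- small_center (a point): centre (half-way up, 9 mm above its underside) of the small seal blank: plain solid brass disc, diameter 24 mm, 18 mm tall, standing flat on the bench at the start; z is its axis
- middle_center (a point): centre (half-way up, 9 mm above its underside) of the middle seal blank: plain solid brass disc, diameter 34 mm, 18 mm tall, standing flat on the bench at the start; z is its axis
- large_center (a point): centre (half-way up, 9 mm above its underside) of the large seal blank: plain solid brass disc, diameter 46 mm, 18 mm tall, standing flat on the bench at the start; z is its axis
- circle_small (a point): centre of the engraved circle for the small blank, on the tray's top face, 12 mm above the bench; the line's inside diameter is 32 mm. x points across the tray (at right angles to the row), y along the row, z up
- circle_middle (a point): centre of the engraved circle for the middle blank, on the tray's top face, 12 mm above the bench; the line's inside diameter is 42 mm. x points across the tray (at right angles to the row), y along the row, z up
- circle_large (a point): centre of the engraved circle for the large blank, on the tray's top face, 12 mm above the bench; the line's inside diameter is 54 mm. x points across the tray (at right angles to the row), y along the row, z up
- tray: fixed flat aluminium tray, 120 (x) x 250 (y) x 12 mm tall, a 6 mm high, 6 mm wide lip along each short end (at y = +-122 mm), no lip on the long sides; origin at the centre of its underside. The circles lie in one row along y: small at +75 mm, middle at 0, large at -80 mm
- lever (a joint): angle of the engraver's spring-loaded dead-man lever, rad: 0 = released, fully raised (arm slopes 0.25 rad up towards its pad), 0.25 = half-way, arm level, in line with the white tick on the post beside it, 0.5 = lower stop. The spring pushes it back up: about 3 N at the pad starts it, about 6 N holds it level, about 9 N reaches the stop
- lever_pad (a point): centre of the top face of the lever's round black palm pad, diameter 42 mm, 10 mm thick, at the free end of the arm, 130 mm from the hinge axis and 20 mm above the arm's centre line; pushed from above. Its top is about 142 mm above the bench when released, 110 mm when level. x points along the arm to the hinge, z out of the pad's top
- lever_hinge (a point): hinge axis of the lever, 90 mm above the bench, on its fixed base (grey plate 220 x 75 x 12 mm reaching 170 mm from the hinge to the pad's side and 50 mm behind, two cheeks up to 110 mm); x points from the pad to the hinge, y along the axis. A 12 x 6 mm gauge post rises to 107 mm beside the arm, 75 mm from the hinge towards the pad and 25 mm to its +y side
- ring: bystander, stays where it is: plain brass finger ring lying flat, outside 26 mm, 10 mm tall
- jar: bystander, stays where it is: small glass jar with steel cap, diameter 40, 36 mm tall
- file: bystander, stays where it is: flat file, wooden handle 100 mm, blade 130 mm
- pliers: bystander, stays where it is: pliers lying flat, about 155 mm long
- saw: bystander, stays where it is: piercing saw frame with wooden handle, lying flat, about 280 x 100 mm
- phone: bystander, stays where it is: phone lying flat, 75 x 152 x 9 mm
- doming_block: bystander, stays where it is: steel doming block, 50 mm cube

How it is judged (in metres and radians):
On the way, in this order (a step that is already met when the one before it is completed fails the run):
1. the three blanks stand flat in their own circles, let go and at rest (horizontal distance between small_center and circle_small below 0.006 m and z of small_center in the frame of circle_small between 0.006 and 0.012 m and angle between each of small_center, middle_center, large_center's own z axis and vertical below 0.12 rad and horizontal distance between middle_center and circle_middle below 0.006 m and z of middle_center in the frame of circle_middle between 0.006 and 0.012 m and horizontal distance between large_center and circle_large below 0.006 m and z of large_center in the frame of circle_large between 0.006 and 0.012 m and contact force between each of blank_small, blank_middle, blank_large and the fingers below 0.05 N and linear speed of each of blank_small, blank_middle, blank_large below 0.02 m/s), for 0.2 s.
2. the robot holds the lever level (horizontal distance between small_center and circle_small below 0.006 m and z of small_center in the frame of circle_small between 0.006 and 0.012 m and angle between each of small_center, middle_center, large_center's own z axis and vertical below 0.12 rad and horizontal distance between middle_center and circle_middle below 0.006 m and z of middle_center in the frame of circle_middle between 0.006 and 0.012 m and horizontal distance between large_center and circle_large below 0.006 m and z of large_center in the frame of circle_large between 0.006 and 0.012 m and value of joint lever between 0.17 and 0.33 rad and (contact force between lever and the fingers above 2 N or contact force between lever and the arm above 2 N)), for 0.5 s.
At the end, for the whole second after the job is handed in: Each blank stands flat (within 0.12 rad) on the tray, its centre within 6 mm of the centre of its own circle, let go and at rest; the robot presses the lever with more than 2 N and keeps its joint between 0.17 and 0.33 rad (level is 0.25), without moving, through the last second (all of step 2 and contact force between each of blank_small, blank_middle, blank_large and the fingers below 0.05 N and linear speed of each of blank_small, blank_middle, blank_large below 0.02 m/s and velocity of joint lever between -0.1 and 0.1 rad/s); the arm keeps its last pose, push and grip.
It fails at once if the lever is pressed (beyond 0.1 rad) while a blank is not in its circle (value of joint lever above 0.1 rad and not (horizontal distance between small_center and circle_small below 0.006 m and z of small_center in the frame of circle_small between 0.006 and 0.012 m and angle between each of small_center, middle_center, large_center's own z axis and vertical below 0.12 rad and horizontal distance between middle_center and circle_middle below 0.006 m and z of middle_center in the frame of circle_middle between 0.006 and 0.012 m and horizontal distance between large_center and circle_large below 0.006 m and z of large_center in the frame of circle_large between 0.006 and 0.012 m)).
It fails at once if the lever is pushed to its lower stop (beyond 0.46 rad) (value of joint lever above 0.46 rad).
It fails at once if a blank is dropped or thrown (faster than 0.5 m/s while not held) ((linear speed of blank_small above 0.5 m/s and contact force between blank_small and the fingers below 0.01 N) or (linear speed of blank_middle above 0.5 m/s and contact force between blank_middle and the fingers below 0.01 N) or (linear speed of blank_large above 0.5 m/s and contact force between blank_large and the fingers below 0.01 N)).
It fails at once if a bystander is moved by more than 25 mm (distance of any of ring, jar, file, pliers, saw, phone, doming_block from where it was at the start of the episode above 0.025 m).
It also fails if it takes over 72 s, if anything falls off the work surface, if the arm or the gripper's body presses on something with over 40 N, if the wrist force passes 120 N, or if a joint passes its speed limit or range.

ROBOT

A 6-joint arm with a two-finger parallel gripper is mounted at the origin on the work surface. World frame = base frame: x ahead of the robot, y to its left, z up, the work surface at z = 0. Lengths are in mm, angles in rad, forces in N, time in s.
With the tool pointing down it reaches from about 375 to 975 mm from the base axis. Payload 3.8 kg.
Tool frame: the origin (TCP) lies at the very end of the fingers, on their centre line; the grasp point (between the pads) lies 19 mm behind it; z points along the fingers, y is the direction in which the jaws open and shut (so a half turn about z gives the same grasp; the last joint's range is limited). The gripper opens to 85 mm and grips with 20 to 120 N. Pads are 22 mm wide; open, the fingers measure 114 mm over their backs; the gripper's body (76 mm by 85 mm) begins 54 mm behind the grasp point. The pads swing forward as they close: fully open they stand 13 mm farther back than shut.
Start: joints at [-1.252, 0.264, 1.604, -0, 1.274, -0.037], TCP at [235.124, -632.72, 231.28] pointing down, gripper open.
Joint ranges: [-2.63, 2.63], [-0.94, 2.18], [0.31, 2.57], [-1.31, 4.45], [0, 2.66], [-2.55, 2.55]. Speed limits (rad/s): [2.57, 2.57, 3.14, 3.14, 3.14, 3.14].

INTERFACE

Orientations are given as a unit quaternion [w, x, y, z].
In Python, from cell import bot gives the robot as it stands. The module is installed in compiled form; this text tells all that it offers.
- The arm moves only by the shell command python3 -m pendant 'ROWS' [FORCE]. ROWS is JSON, a list of rows, each a list of 3 entries, a list of its own where there are three numbers: the shift along the tool's x, y, z in cm, then the turn, a rotation vector about the tool's x, y, z in rad, then the opening, from -1 (shut) to 1 (fully open), so that 0 is half open. In form: [[[tx, ty, tz], [rx, ry, rz], claw], ...]. A call has exactly 5 rows; each row is the pose to reach, as a shift and turn from the pose commanded when the call began, along the tool's axes at that moment; what a row does not reach only later rows make up. A row lasts 1/10 s, in which the tool goes at most 50 mm and 8.59 degrees, less where a joint would pass 70% of its speed; a pose out of reach is approached as far as the arm can. A call with a gripper value outside its range is refused whole. The fingers move at their own pace and stop on an object; FORCE is the grip in N (left out, the last holds). Time passes only in rows, so rows that repeat a pose let the fingers close, or fill a call up. It gives the time, the measured TCP pose, the force and the opening at its end, in the units of the state.
- bot.get_state(): the state, without advancing time (a new reading comes with each control period).
- bot.capture(name): name is "scene" or "top"; returns the picture (420x560x3 uint8, blue, green, red); there is no depth.
- bot.camera_model(name): a dict with "fx", "fy", "cx", "cy" (pixels), "k1" (the pictures are not rectified: a ray, as slopes to the right and down, at radius r is drawn at 1 + k1 r^2 times it, then the intrinsics apply), "rvec" (rotation vector, rad) and "tvec" (3), from world to camera coordinates, as OpenCV has them. Camera axes: x right, y down, z forward; pixel columns grow to the right and rows downward; lengths in mm; the calibration is good to about 2 mm. A picture is of the moment at which its call begins. camera_model takes no time and is no camera call.
- bot.hand_in(): hands the job in, once; it reports no verdict.
The state is a dict: "time_s": time; "joint_positions": joint angles; "dq": joint speeds; "joint_efforts": joint torques, N m; "tool_pos": TCP position; "tool_rot": TCP orientation; "contact_force": force on the tool from outside, world axes, zero at the start; "moment": the same for the moment, N m; "finger_gap": opening from 0.0 (shut) to 1.0 (fully open).
Only numpy, scipy, OpenCV 4.12 (cv2) and the standard library are available. Lean on these libraries where they do the work, as an engineer would, in place of code of your own. Each camera call takes 0.05 s, during which the arm holds its last target. There are 200 camera calls.

## Working session

There is one attempt and no reset: what is moved stays moved. The work goes in short steps, Python scripts to look and compute and a shell command to move; the robot and the scene stay as the last step left them, time stands still between calls to the robot, and variables do not carry over. Pictures are saved under pics/ and viewed, about 8 in all and at most 12, crops included, and the job is handed in when it is done.

```bash
mkdir -p pics
python3 - <<'E'
from cell import bot
import cv2
for n in("scene","top"):
    cv2.imwrite(f"pics/{n}0.png",bot.capture(n)); print(n,bot.camera_model(n))
print(bot.get_state())
E
```

```text
scene {'fx': 411.9848685356022, 'fy': 411.9848685356022, 'cx': 280.5240986282685, 'cy': 207.07074312741142, 'k1': -0.1066527953164799, 'rvec': array([ 1.39554414,  2.24233417, -0.82384821]), 'tvec': array([ 223.89629722, -290.0783767 , 1837.07189301])}
top {'fx': 381.1445621705095, 'fy': 381.1445621705095, 'cx': 281.2531258909831, 'cy': 207.66704315516412, 'k1': -0.03980469756442331, 'rvec': array([ 2.1312162 , -2.09222446,  0.21489376]), 'tvec': array([ -22.18655282,  548.92141014, 1011.5623292 ])}
{'time_s': 0.1, 'joint_positions': array([-1.25193455e+00,  2.64726935e-01,  1.60526510e+00, -1.20238305e-05,
        1.27368824e+00, -3.68777481e-02]), 'dq': array([ 0.00196017, -0.00296496, -0.00391317,  0.00040074,  0.00032326,
        0.00087678]), 'joint_efforts': array([ 1.13929404e-03, -5.16706216e+01, -3.68589056e+01,  4.79415871e-05,
        6.29158181e-03, -1.23350392e-05]), 'tool_pos': array([ 234.88982569, -632.09760241,  230.03847785]), 'tool_rot': array([-1.03264516e-03,  9.84221987e-01,  1.76934991e-01, -1.52371473e-04]), 'contact_force': array([-0.39572367, -0.00261255,  0.55556961]), 'moment': array([ 0.05203907, -0.07263074, -0.01949942]), 'finger_gap': 1.0010188515539085}
```

View pics/scene0.png

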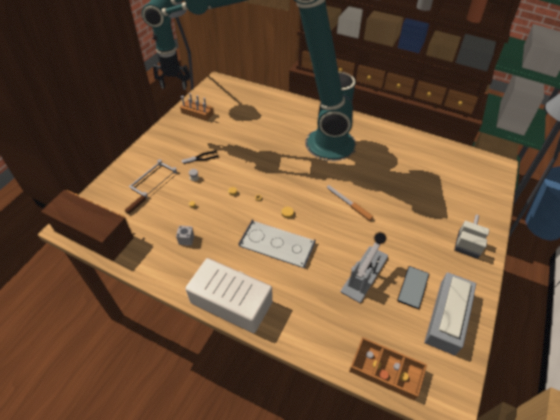

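View pics/top0.png

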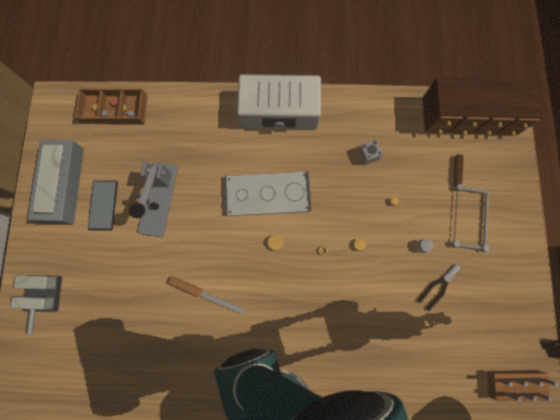

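Scene view: bench with tray at (277,243), blanks near it, lever at (370,265). Top view: large blank at (275,243), ring (322,251), middle (359,245), small (394,201), tray circles at (242,195), (267,193), (295,192), and the black lever pad at about (138,210).

```bash
cat > h.py <<'E'
import numpy as np, cv2
from cell import bot
def ray(cam,uv):
    m=bot.camera_model(cam);K=np.array([[m['fx'],0,m['cx']],[0,m['fy'],m['cy']],[0,0,1]])
    p=cv2.undistortPoints(np.array(uv,float).reshape(-1,1,2),K,np.array([m['k1'],0,0,0]))[:,0]
    R=cv2.Rodrigues(m['rvec'])[0];C=-R.T@np.ravel(m['tvec'])
    return C,np.c_[p,np.ones(len(p))]@R
def plane(cam,uv,z):
    C,d=ray(cam,uv);return C+d*((z-C[2])/d[:,2])[:,None]
def proj(cam,P):
    m=bot.camera_model(cam);K=np.array([[m['fx'],0,m['cx']],[0,m['fy'],m['cy']],[0,0,1]])
    return cv2.projectPoints(np.array(P,float).reshape(-1,3),m['rvec'],m['tvec'],K,np.array([m['k1'],0,0,0]))[0][:,0]
def brass(cam,img):
    hsv=cv2.cvtColor(img,cv2.COLOR_BGR2HSV)
    m=cv2.inRange(hsv,(19,150,100),(35,255,255))
    n,l,s,c=cv2.connectedComponentsWithStats(m)
    for i in range(1,n):
        if s[i,4]>=15: print(cam,np.round(c[i],2),s[i],plane(cam,c[i],12).round(1)[0])
E
python3 - <<'E'
from h import *
t=cv2.imread("pics/top0.png");s=cv2.imread("pics/scene0.png")
brass("top",t);brass("scene",s)
for n,i,(x,y,w,h) in(("top",t,(215,165,100,55)),("top",t,(120,150,70,95))):
    pass
a=cv2.resize(t[160:260,120:420],None,fx=2.66,fy=2.66,interpolation=cv2.INTER_CUBIC)
b=cv2.resize(s[180:310,200:420],None,fx=2.5,fy=2.5,interpolation=cv2.INTER_CUBIC)
a=cv2.copyMakeBorder(a,0,0,0,800-a.shape[1],0) if a.shape[1]<800 else a[:,:800]
b=cv2.copyMakeBorder(b,0,0,0,800-b.shape[1],0)
cv2.imwrite("pics/c1.png",np.vstack([a,b]))
# tray: bright low saturation
hsv=cv2.cvtColor(t,cv2.COLOR_BGR2HSV)
m=cv2.inRange(hsv,(0,0,120),(180,60,255))
n,l,st,c=cv2.connectedComponentsWithStats(cv2.morphologyEx(m,cv2.MORPH_CLOSE,np.ones((5,5))))
for i in range(1,n):
    if 100<st[i,0]<330 and st[i,4]>200 and 150<st[i,1]<230:
        cn=cv2.findContours((l==i).astype(np.uint8),0,2)[0][0];r=cv2.minAreaRect(cn);bx=cv2.boxPoints(r)
        print(st[i],r,plane("top",bx,12).round(1).tolist())
E
```

```text
scene [232.24 190.92] [229 188   7   7  38] [ 461.3 -235.9   12. ]
scene [192.   204.06] [190 202   5   5  17] [ 589.7 -340.2   12. ]
scene [287.25 211.99] [282 208  11   9  80] [462.7   5.2  12. ]
scene [403.82 376.61] [401 373   7   7  33] [872.7 573.7  12. ]
[139 167  17  37 205] ((147.28933715820312, 184.50335693359375), (7.280044078826904, 37.91818618774414), 16.189205169677734) [[568.8, 409.5, 12.0], [681.5, 388.2, 12.0], [675.5, 366.4, 12.0], [563.1, 388.1, 12.0]]
[ 226  172   82   44 3168] ((266.5030517578125, 193.5553741455078), (39.88294219970703, 80.04324340820312), 86.8201675415039) [[652.2, 156.2, 12.0], [670.3, -81.7, 12.0], [549.3, -88.8, 12.0], [531.8, 143.8, 12.0]]
```

View pics/c1.png

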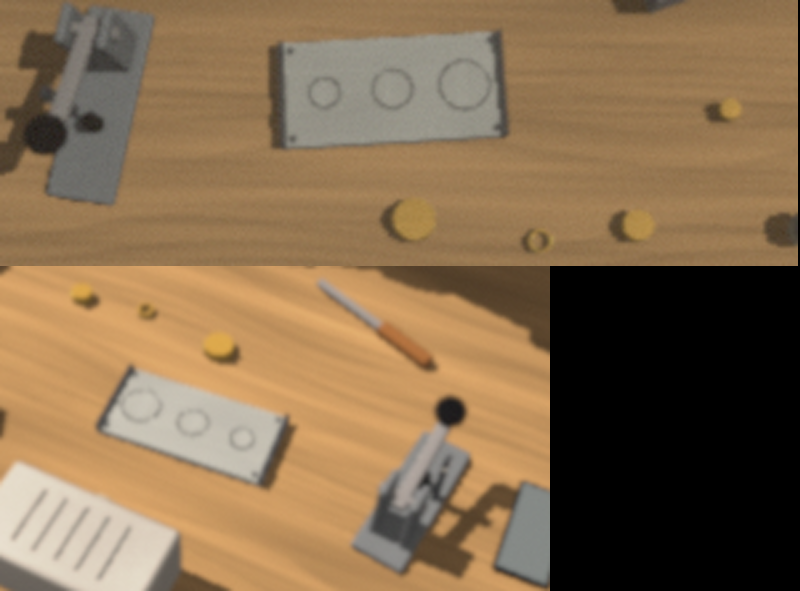

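The crop shows the three circles at about (241,194), (267,193), (294,191) in top-view pixels, the blanks clear of their neighbours, and the pad at about (137,210). Now refined centres.

```bash
cat >> h.py <<'E'
def blob(cam,img,uv,R,fn):
    "centroid of thresholded component in a window, Otsu on fn(patch), upsampled 4x"
    x0,y0=int(uv[0])-R,int(uv[1])-R;p=img[y0:y0+2*R+1,x0:x0+2*R+1]
    g=fn(cv2.resize(p,None,fx=4,fy=4,interpolation=cv2.INTER_CUBIC))
    _,m=cv2.threshold(g,0,255,cv2.THRESH_BINARY+cv2.THRESH_OTSU)
    cs=cv2.findContours(m,cv2.RETR_EXTERNAL,cv2.CHAIN_APPROX_NONE)[0];c=max(cs,key=cv2.contourArea)
    e=cv2.fitEllipse(c);M=cv2.moments(c)
    f=lambda q:(np.array(q)+.5)/4-.5+[x0,y0]
    return f([M['m10']/M['m00'],M['m01']/M['m00']]),f(e[0]),np.array(e[1])/4
brassness=lambda p:cv2.subtract(p[:,:,1],p[:,:,0])   # G-B
E
python3 - <<'E'
from h import *
t=cv2.imread("pics/top0.png");s=cv2.imread("pics/scene0.png")
print("C",ray("top",[0,0])[0].round(),ray("scene",[0,0])[0].round())
for n,ut,us,R in(("L",(275,243),(287,212),12),("M",(359,245),(232,191),9),("S",(394,201),(192,204),7)):
    for cam,i,u in(("top",t,ut),("scene",s,us)):
        c,e,ax=blob(cam,i,u,R,brassness);print(n,cam,c.round(2),e.round(2),ax.round(1),plane(cam,c,11)[0].round(1))
# circles: contour of dark line within tray
for cam,i,us in(("top",t,((241,194),(267,193),(294,191))),("scene",s,((297-0,249),(277,242),(256.5,236)))):
  for u,D in zip(us,(32,42,54)):
    P=plane(cam,[u],12)[0]
    g=cv2.cvtColor(i,cv2.COLOR_BGR2GRAY).astype(np.float32)
    bg=cv2.medianBlur(g.astype(np.uint8),11).astype(np.float32);dk=np.clip(bg-g,0,None)
    for it in range(8):
        th=np.linspace(0,2*np.pi,90,endpoint=False);pts=[];
        for a in th:
            r=np.arange(D/2-6,D/2+8,.5);q=P+np.c_[r*np.cos(a),r*np.sin(a),0*r]
            uv=proj(cam,q).astype(np.float32);v=cv2.remap(dk,uv[:,:1].copy(),uv[:,1:].copy(),cv2.INTER_LINEAR)[:,0]
            if v.max()>4: pts.append(q[np.argmax(v),:2])
        pts=np.array(pts);A=np.c_[2*pts,np.ones(len(pts))];x=np.linalg.lstsq(A,(pts**2).sum(1),rcond=None)[0];P=np.array([x[0],x[1],12])
    print(cam,D,P.round(1),"R",np.sqrt(x[2]+x[0]**2+x[1]**2).round(1),len(pts))
dark=lambda p:255-p.max(2)
for cam,i,u in(("top",t,(137,210)),("scene",s,(380,238))):
    c,e,ax=blob(cam,i,u,11 if cam=="top" else 9,dark);print("pad",cam,c.round(2),e.round(2),ax,plane(cam,e,139)[0].round(1))
E
```

```text
C [ 331.  -17. 1102.] [1374.  413. 1205.]
L top [275.58 241.73] [275.58 241.73] [15.5 15.7] [458.5   2.6  11. ]
L scene [286.92 210.69] [286.92 210.68] [ 9.1 11.8] [456.7   1.   11. ]
M top [359.86 244.04] [359.86 244.04] [11.2 11.8] [ 456.2 -239.6   11. ]
M scene [231.88 189.49] [231.88 189.48] [6.1 8.9] [ 454.5 -241.6   11. ]
S top [394.45 200.27] [394.45 200.28] [7.4 7.9] [ 587.1 -344.9   11. ]
S scene [191.46 202.67] [191.46 202.67] [5.  6.7] [ 584.1 -346.7   11. ]
top 32 [596.4 105.9  12. ] R 16.7 90
top 42 [602.3  30.9  12. ] R 21.6 90
top 54 [608.9 -51.3  12. ] R 28.5 90
scene 32 [599.2 106.1  12. ] R 17.1 90Traceback (most recent call last):
  File "<stdin>", line 17, in <module>
  File "h.py", line 11, in proj
    m=bot.camera_model(cam);K=np.array([[m['fx'],0,m['cx']],[0,m['fy'],m['cy']],[0,0,1]])
ValueError: time passes only in moves, steps and waits
```

```bash
python3 - <<'E'
import re
s=open('h.py').read()
s=s.replace("from cell import bot\n","""from cell import bot
import os,pickle
if not os.path.exists('cam.pkl'): pickle.dump({n:bot.camera_model(n) for n in('scene','top')},open('cam.pkl','wb'))
CM=pickle.load(open('cam.pkl','rb'))
from scipy.spatial.transform import Rotation as Ro
def go(P,yaw=0.0793):
    "tool-frame shift (cm) and turn from present pose to P, tool down, jaws along world angle yaw"
    st=bot.get_state();q=st['tool_rot'];A=Ro.from_quat(np.r_[q[1:],q[0]])
    c,s=np.cos(yaw),np.sin(yaw);B=Ro.from_matrix(np.array([[-s,c,0],[c,s,0],[0,0,-1]]))
    print('at',st['tool_pos'].round(1),'shift cm',A.inv().apply(np.array(P)-st['tool_pos'])/10,'turn',(A.inv()*B).as_rotvec().round(3),'gap',round(st['finger_gap'],3),'t',round(st['time_s'],2),'F',st['contact_force'].round(1))
""").replace("bot.camera_model(cam)","CM[cam]")
open('h.py','w').write(s)
E
python3 -m pendant '[[[43,-14.7,13],[0,0,-1.295],1],[[43,-14.7,13],[0,0,-1.295],1],[[43,-14.7,13],[0,0,-1.295],1],[[43,-14.7,13],[0,0,-1.295],1],[[43,-14.7,13],[0,0,-1.295],1]]' 60
python3 - <<'E'
from h import *
go([587,-345,100])
t=cv2.imread("pics/top0.png");s=cv2.imread("pics/scene0.png")
for cam,i,us in(("scene",s,((297-0,249),(277,242),(256.5,236))),):
  for u,D in zip(us,(32,42,54)):
    P=plane(cam,[u],12)[0]
    g=cv2.cvtColor(i,cv2.COLOR_BGR2GRAY).astype(np.float32)
    bg=cv2.medianBlur(g.astype(np.uint8),11).astype(np.float32);dk=np.clip(bg-g,0,None)
    for it in range(8):
        pts=[]
        for a in np.linspace(0,2*np.pi,90,endpoint=False):
            r=np.arange(D/2-6,D/2+8,.5);q=P+np.c_[r*np.cos(a),r*np.sin(a),0*r]
            uv=proj(cam,q).astype(np.float32);v=cv2.remap(dk,uv[:,:1].copy(),uv[:,1:].copy(),cv2.INTER_LINEAR)[:,0]
            if v.max()>4: pts.append(q[np.argmax(v),:2])
        pts=np.array(pts);A=np.c_[2*pts,np.ones(len(pts))];x=np.linalg.lstsq(A,(pts**2).sum(1),rcond=None)[0];P=np.array([x[0],x[1],12])
    print(cam,D,P.round(1),"R",np.sqrt(x[2]+x[0]**2+x[1]**2).round(1),len(pts))
dark=lambda p:255-p.max(2)
for cam,i,u in(("top",t,(137,210)),("scene",s,(380,238))):
    c,e,ax=blob(cam,i,u,11 if cam=="top" else 9,dark);print("pad",cam,c.round(2),e.round(2),ax,plane(cam,e,139)[0].round(1))
E
```

```text
time_s: 0.6
tool_pos: [422.1, -479.0, 161.5]
tool_rot: [-0.0, 0.849, 0.528, -0.0]
contact_force: [0.7, -0.2, -0.3]
finger_gap: 1.0
at [ 422.1 -479.   161.5] shift cm [19.31749569  8.84284576  6.15002248] turn [-0.001 -0.    -0.538] gap 1.0 t 0.6 F [ 0.7 -0.2 -0.3]
scene 32 [599.2 106.1  12. ] R 17.1 90
scene 42 [605.3  31.9  12. ] R 21.4 90
scene 54 [611.3 -53.   12. ] R 29.3 88
pad top [134.36 208.59] [133.9  208.97] [20.13240623 21.15453529] [521.6 370.1 139. ]
pad scene [379.73 237.92] [379.73 237.93] [11.76352119 12.00679684] [525.6 363.3 139. ]
```

```bash
python3 -m pendant '[[[19.3,8.8,6.1],[0,0,-0.54],1],[[19.3,8.8,6.1],[0,0,-0.54],1],[[19.3,8.8,6.1],[0,0,-0.54],1],[[19.3,8.8,6.1],[0,0,-0.54],1],[[19.3,8.8,6.1],[0,0,-0.54],1]]' 60
python3 - <<'E'
from h import *
go([587,-345,3])
E
```

```text
time_s: 1.1
tool_pos: [588.3, -343.6, 99.2]
tool_rot: [-0.001, 0.678, 0.735, 0.0]
contact_force: [-0.1, 0.8, 0.3]
finger_gap: 0.995
at [ 588.3 -343.6   99.2] shift cm [-0.152553   -0.12090523  9.61579419] turn [-0.002 -0.003  0.   ] gap 0.995 t 1.1 F [-0.1  0.8  0.3]
```

```bash
python3 -m pendant '[[[-0.15,-0.12,5],[0,0,0],1],[[-0.15,-0.12,9],[0,0,0],1],[[-0.15,-0.12,9.6],[0,0,0],1],[[-0.15,-0.12,9.6],[0,0,0],-0.3],[[-0.15,-0.12,9.6],[0,0,0],-0.3]]' 40
python3 -m pendant '[[[0,0,0],[0,0,0],-1],[[0,0,0],[0,0,0],-1],[[0,0,0],[0,0,0],-1],[[0,0,0],[0,0,0],-1],[[0,0,0],[0,0,0],-1]]' 40
python3 - <<'E'
from h import *
go([587,-345,3])
E
```

```text
time_s: 1.6
tool_pos: [586.5, -350.5, 7.6]
tool_rot: [0.002, 0.68, 0.733, 0.0]
contact_force: [0.6, -1.0, 0.8]
finger_gap: 0.696
time_s: 2.1
tool_pos: [586.8, -350.4, 8.3]
tool_rot: [0.002, 0.68, 0.733, 0.0]
contact_force: [-1.4, -0.3, 6.7]
finger_gap: 0.252
at [ 586.8 -350.4    8.3] shift cm [0.53856806 0.05711535 0.52801822] turn [ 0.003  0.003 -0.004] gap 0.252 t 2.1 F [-1.4 -0.3  6.7]
```

```bash
python3 -m pendant '[[[0,0,0],[0,0,0],-0.2],[[0,0,0],[0,0,0],-0.2],[[0,0,0],[0,0,0],-0.2],[[0,0,0],[0,0,0],-0.2],[[0,0,0],[0,0,0],-0.2]]' 40
python3 - <<'E'
from h import *
go([587,-345,3])
go([587,-345,3])
t=bot.capture("scene");a=cv2.resize(t[150:260,130:260],None,fx=4,fy=4,interpolation=cv2.INTER_CUBIC)
cv2.imwrite("pics/c2.png",a)
go([587,-345,3])
E
```

```text
time_s: 2.6
tool_pos: [585.1, -349.0, 5.2]
tool_rot: [-0.0, 0.68, 0.733, -0.0]
contact_force: [0.4, 0.4, -0.1]
finger_gap: 0.4
at [ 585.1 -349.     5.2] shift cm [0.38262593 0.21440596 0.22119557] turn [-0.    -0.    -0.004] gap 0.4 t 2.6 F [ 0.4  0.4 -0.1]
at [ 585.1 -349.     5.2] shift cm [0.38262593 0.21440596 0.22119557] turn [-0.    -0.    -0.004] gap 0.4 t 2.6 F [ 0.4  0.4 -0.1]
at [ 585.2 -349.     5.2] shift cm [0.38793765 0.21078055 0.2247571 ] turn [-0.    -0.    -0.004] gap 0.395 t 2.65 F [ 0.3 -0.8  0.8]
```

View pics/c2.png

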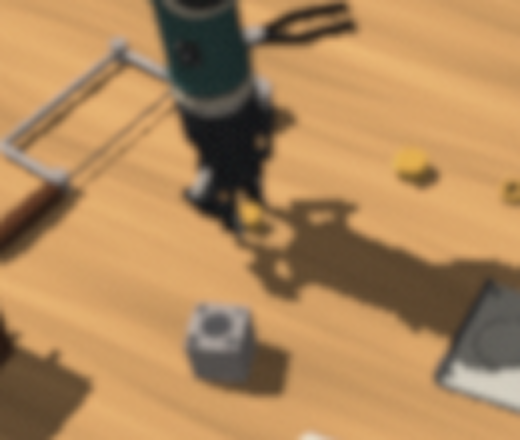

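The scene crop shows the small blank standing at about px (192.5,203.5), near the fingers but visibly towards +y of them.

Run:
```python
from h import *
print(proj("scene",[[585,-349,5],[585,-349,18],[587,-345,11],[587,-337,11]]).round(1))
t=bot.capture("top");s=bot.capture("scene");cv2.imwrite("pics/t3.png",t);cv2.imwrite("pics/s3.png",s)
hs=cv2.cvtColor(s,cv2.COLOR_BGR2HSV);m=cv2.inRange(hs,(19,150,100),(35,255,255));m[:,:185]=0;m[:,200:]=0;m[:195]=0;m[215:]=0
ys,xs=np.nonzero(m);print(xs.mean(),ys.mean(),xs.min(),xs.max(),ys.min(),ys.max(),len(xs))
a=cv2.resize(t[160:250,340:450],None,fx=5,fy=5,interpolation=cv2.INTER_CUBIC);b=cv2.resize(s[180:225,170:215],None,fx=10,fy=10,interpolation=cv2.INTER_CUBIC)
cv2.imwrite("pics/c3.png",cv2.resize(np.hstack([a,b]),(800,360)))
```

```text
[[191.1 203.7]
 [190.5 201.4]
 [191.4 203.3]
 [193.1 204. ]]
192.33333333333334 203.28571428571428 190 194 200 206 21
```

View pics/c3.png

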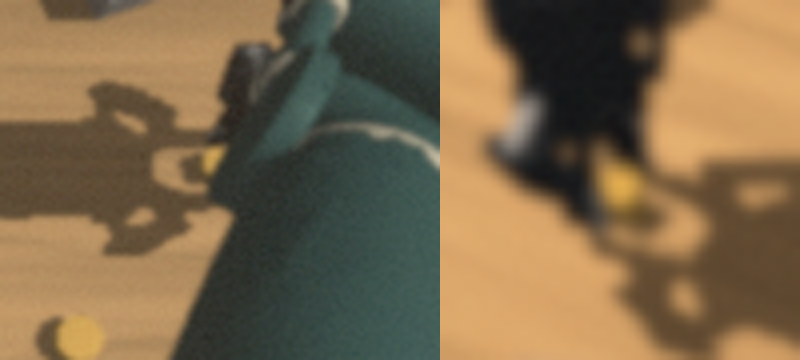

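```bash
python3 -m pendant '[[[0.55,0.1,0.2],[0,0,0],0],[[0.55,0.1,0.2],[0,0,0],0],[[0.55,0.1,0.2],[0,0,0],-1],[[0.55,0.1,0.2],[0,0,0],-1],[[0.55,0.1,0.2],[0,0,0],-1]]' 40
python3 -m pendant '[[[0,0,0],[0,0,0],-1],[[0,0,0],[0,0,0],-1],[[0,0,0],[0,0,0],0],[[0,0,0],[0,0,0],0],[[0,0,0],[0,0,0],0]]' 40
python3 - <<'E'
from h import *
go([587,-344,3],0.0793-np.pi/2)
E
```

```text
time_s: 3.25
tool_pos: [586.1, -343.6, 3.6]
tool_rot: [0.0, 0.68, 0.733, 0.0]
contact_force: [-0.1, -0.1, 0.4]
finger_gap: 0.261
time_s: 3.75
tool_pos: [585.9, -343.6, 3.5]
tool_rot: [-0.0, 0.68, 0.733, -0.0]
contact_force: [0.8, -0.2, 0.6]
finger_gap: 0.503
at [ 585.9 -343.6    3.5] shift cm [-0.04957294  0.11082462  0.04576797] turn [-0.     0.     1.566] gap 0.503 t 3.75 F [ 0.8 -0.2  0.6]
```

```bash
python3 -m pendant '[[[0,0,0],[0,0,0],-1],[[0,0,0],[0,0,0],-1],[[0,0,0],[0,0,0],-1],[[0,0,-2],[0,0,0],-1],[[0,0,-6],[0,0,0],-1]]' 50
python3 -m pendant '[[[4,0,-2],[0,0,0],-1],[[9,0,-2],[0,0,0],-1],[[14,0,-2],[0,0,0],-1],[[19,0,-2],[0,0,0],-1],[[24,0,-2],[0,0,0],-1]]' 50
python3 - <<'E'
from h import *
go([597,105,60])
E
```

```text
time_s: 4.25
tool_pos: [582.4, -341.4, 59.2]
tool_rot: [-0.005, 0.68, 0.733, -0.001]
contact_force: [0.1, -0.5, -0.6]
finger_gap: 0.254
time_s: 4.75
tool_pos: [567.3, -102.5, 83.5]
tool_rot: [-0.0, 0.68, 0.733, 0.0]
contact_force: [1.2, 0.8, -0.4]
finger_gap: 0.256
at [ 567.3 -102.5   83.5] shift cm [20.47106809  4.50312954  2.35060641] turn [ 0.    -0.    -0.005] gap 0.256 t 4.75 F [ 1.2  0.8 -0.4]
```

```bash
python3 -m pendant '[[[5,2,0],[0,0,0],-1],[[10,4.5,0],[0,0,0],-1],[[15,4.5,1],[0,0,0],-1],[[19,4.5,2.4],[0,0,0],-1],[[20.5,4.5,2.4],[0,0,0],-1]]' 50
python3 -m pendant '[[[0,0,0],[0,0,0],-1],[[0,0,0],[0,0,0],-1],[[0,0,0],[0,0,0],-1],[[0,0,0],[0,0,0],-1],[[0,0,0],[0,0,0],-1]]' 50
python3 - <<'E'
from h import *
go([597,105,16])
t=bot.capture("top");s=bot.capture("scene");cv2.imwrite("pics/t4.png",t);cv2.imwrite("pics/s4.png",s)
E
```

```text
time_s: 5.25
tool_pos: [595.1, 107.4, 57.3]
tool_rot: [-0.002, 0.679, 0.734, -0.001]
contact_force: [-1.1, -0.4, -0.5]
finger_gap: 0.26
time_s: 5.75
tool_pos: [597.9, 102.2, 59.9]
tool_rot: [0.0, 0.681, 0.732, 0.0]
contact_force: [-0.4, -0.8, -1.7]
finger_gap: 0.259
at [597.9 102.2  59.9] shift cm [ 0.28786086 -0.07105537  4.39312937] turn [ 0.001  0.    -0.006] gap 0.259 t 5.75 F [-0.4 -0.8 -1.7]
```

```bash
python3 -m pendant '[[[0.25,-0.05,2],[0,0,0],-1],[[0.25,-0.05,3.6],[0,0,0],-1],[[0.25,-0.05,4.2],[0,0,0],-1],[[0.25,-0.05,4.42],[0,0,0],-1],[[0.25,-0.05,4.42],[0,0,0],-1]]' 50
python3 -m pendant '[[[0,0,0],[0,0,0],-1],[[0,0,0],[0,0,0],-0.3],[[0,0,0],[0,0,0],-0.1],[[0,0,-1],[0,0,0],0],[[0,0,-5],[0,0,0],0.2]]' 50
python3 -m pendant '[[[0,-5,-5],[0,0,0],1],[[-2,-8,-5],[0,0,0],1],[[-5,-13,-5],[0,0,0],1],[[-9,-14.4,-5],[0,0,0],1],[[-11,-14.4,-5],[0,0,0],1]]' 50
python3 - <<'E'
from h import *
go([458,2,90])
t=bot.capture("top");s=bot.capture("scene");cv2.imwrite("pics/t5.png",t);cv2.imwrite("pics/s5.png",s)
for n,u,cam,i in(("S",(241,193),"top",t),("S",(298,248),"scene",s)):
    c,e,ax=blob(cam,i,u,7,brassness);print(n,cam,c.round(2),ax.round(1),[plane(cam,c,z)[0].round(1) for z in(12+11,30)])
a=cv2.resize(t[165:225,220:320],None,fx=5,fy=5,interpolation=cv2.INTER_CUBIC);b=cv2.resize(s[215:275,235:335],None,fx=5,fy=5,interpolation=cv2.INTER_CUBIC)
cv2.imwrite("pics/c5.png",np.vstack([a,b]))
E
```

```text
time_s: 6.35
tool_pos: [595.7, 105.6, 15.7]
tool_rot: [-0.001, 0.68, 0.733, -0.001]
contact_force: [-3.7, -1.0, 5.3]
finger_gap: 0.256
time_s: 6.85
tool_pos: [592.4, 105.3, 61.2]
tool_rot: [-0.003, 0.68, 0.733, -0.004]
contact_force: [-0.6, 0.2, -0.6]
finger_gap: 0.6
time_s: 7.35
tool_pos: [458.2, -16.3, 115.7]
tool_rot: [-0.0, 0.68, 0.733, -0.001]
contact_force: [-0.7, -0.0, 0.4]
finger_gap: 0.996
at [458.2 -16.3 115.7] shift cm [1.83120787 0.11835629 2.56618541] turn [-0.001  0.001 -0.005] gap 0.996 t 7.35 F [-0.7 -0.   0.4]
S top [240.73 193.62] [7.8 8.3] [array([595.9, 107.1,  23. ]), array([594.2, 106.3,  30. ])]
S scene [296.93 246.21] [6.2 6.4] [array([596.9, 106.4,  23. ]), array([601.5, 108.2,  30. ])]
```

View pics/c5.png

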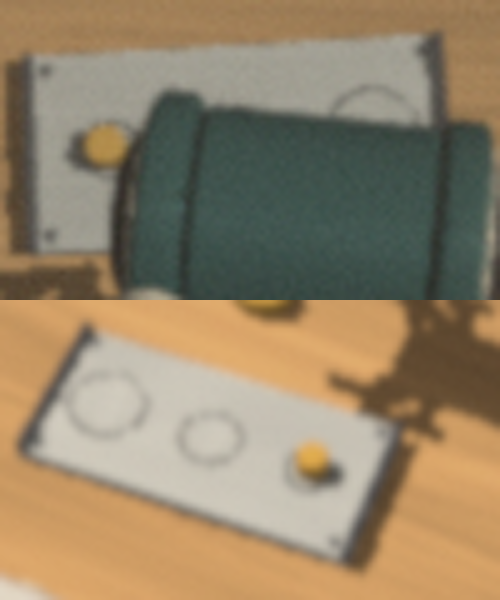

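Small blank stands in its circle (top px (240.7,193.6), scene (296.9,246.2)); offset about 1–2 mm. Next the large one.

```bash
python3 -m pendant '[[[1.85,0.05,2.5],[0,0,0],1],[[1.85,0.05,2.5],[0,0,0],1],[[1.85,0.05,2.5],[0,0,0],1],[[1.85,0.05,2.5],[0,0,0],1],[[1.85,0.05,2.5],[0,0,0],1]]' 50
python3 - <<'E'
from h import *
go([458,2,3])
E
```

```text
time_s: 7.95
tool_pos: [461.5, 4.0, 91.2]
tool_rot: [0.001, 0.68, 0.733, 0.0]
contact_force: [0.3, 0.4, -0.4]
finger_gap: 1.0
at [461.5   4.   91.2] shift cm [-0.17609953 -0.37236152  8.81878787] turn [ 0.001  0.    -0.004] gap 1.0 t 7.95 F [ 0.3  0.4 -0.4]
```

```bash
python3 -m pendant '[[[-0.2,-0.35,4],[0,0,0],1],[[-0.2,-0.35,7.5],[0,0,0],1],[[-0.2,-0.35,8.8],[0,0,0],1],[[-0.2,-0.35,8.8],[0,0,0],1],[[-0.2,-0.35,8.8],[0,0,0],0]]' 50
python3 -m pendant '[[[0,0,0],[0,0,0],-1],[[0,0,0],[0,0,0],-1],[[0,0,0],[0,0,0],-1],[[0,0,0],[0,0,0],-1],[[0,0,0],[0,0,0],-1]]' 50
python3 - <<'E'
from h import *
go([458,2,3])
E
```

```text
time_s: 8.45
tool_pos: [458.3, 1.6, 3.3]
tool_rot: [0.0, 0.68, 0.733, 0.0]
contact_force: [-0.6, -0.0, 0.2]
finger_gap: 0.856
time_s: 8.95
tool_pos: [459.0, 1.6, 4.4]
tool_rot: [0.001, 0.68, 0.733, 0.001]
contact_force: [-1.8, 0.3, 6.7]
finger_gap: 0.518
at [459.    1.6   4.4] shift cm [ 0.04326048 -0.09529496  0.14128697] turn [ 0.003  0.    -0.004] gap 0.518 t 8.95 F [-1.8  0.3  6.7]
```

```bash
python3 -m pendant '[[[0,0,-1],[0,0,0],-1],[[0,0,-4],[0,0,0],-1],[[-2,4,-6],[0,0,0],-1],[[-4,8.5,-6],[0,0,0],-1],[[-6,13,-6],[0,0,0],-1]]' 50
python3 -m pendant '[[[-0.33,1.5,0],[0,0,0],-1],[[-0.33,1.5,0],[0,0,0],-1],[[-0.33,1.5,0],[0,0,0],-1],[[-0.33,1.5,0],[0,0,0],-1],[[-0.33,1.5,0],[0,0,0],-1]]' 50
python3 - <<'E'
from h import *
go([609,-50,16.4])
E
```

```text
time_s: 9.45
tool_pos: [593.6, -48.9, 64.7]
tool_rot: [0.001, 0.68, 0.733, 0.001]
contact_force: [1.0, 0.0, -1.9]
finger_gap: 0.514
time_s: 9.95
tool_pos: [604.8, -50.0, 62.0]
tool_rot: [-0.001, 0.68, 0.733, -0.0]
contact_force: [-0.6, 0.8, -2.3]
finger_gap: 0.513
at [604.8 -50.   62. ] shift cm [-0.0292299   0.42193927  4.56397368] turn [-0.002 -0.    -0.004] gap 0.513 t 9.95 F [-0.6  0.8 -2.3]
```

```bash
python3 -m pendant '[[[0,0.42,2],[0,0,0],-1],[[0,0.42,3.7],[0,0,0],-1],[[0,0.42,4.3],[0,0,0],-1],[[0,0.42,4.5],[0,0,0],-1],[[0,0.42,4.58],[0,0,0],-1]]' 50
python3 -m pendant '[[[0,0,0],[0,0,0],-1],[[0,0,0],[0,0,0],0.2],[[0,0,0],[0,0,0],0.4],[[0,0,0],[0,0,0],0.5],[[0,0,-4],[0,0,0],0.6]]' 50
python3 -m pendant '[[[-4,-3,-5],[0,0,0],1],[[-8,-7,-5],[0,0,0],1],[[-12,-10,-5],[0,0,0],1],[[-15,-14,-5],[0,0,0],1],[[-17.6,-16.5,-5],[0,0,0],1]]' 50
python3 - <<'E'
from h import *
go([456,-237.5,90])
t=bot.capture("top");s=bot.capture("scene");cv2.imwrite("pics/t6.png",t);cv2.imwrite("pics/s6.png",s)
for n,u,cam,i,R in(("S",(241,193),"top",t,7),("S",(298,248),"scene",s,7),("L",(295,190),"top",t,12),("L",(257,234),"scene",s,12),("M",(360,244),"top",t,9)):
    c,e,ax=blob(cam,i,u,R,brassness);print(n,cam,c.round(2),ax.round(1),[plane(cam,c,z)[0].round(1) for z in(11,23,30)])
E
```

```text
time_s: 10.45
tool_pos: [609.4, -49.9, 16.6]
tool_rot: [-0.001, 0.68, 0.733, -0.001]
contact_force: [-3.4, 0.4, 4.2]
finger_gap: 0.514
time_s: 10.95
tool_pos: [605.6, -49.6, 51.0]
tool_rot: [-0.005, 0.68, 0.733, -0.003]
contact_force: [-0.3, 0.1, -1.2]
finger_gap: 0.803
time_s: 11.45
tool_pos: [463.7, -233.7, 107.4]
tool_rot: [0.001, 0.68, 0.733, 0.0]
contact_force: [0.5, 0.4, -0.2]
finger_gap: 1.001
at [ 463.7 -233.7  107.4] shift cm [-0.31597725 -0.79776347  1.73864301] turn [ 0.002  0.001 -0.004] gap 1.001 t 11.45 F [ 0.5  0.4 -0.2]
S top [240.66 193.6 ] [7.8 8.3] [array([598.9, 108.7,  11. ]), array([596. , 107.3,  23. ]), array([594.3, 106.5,  30. ])]
S scene [296.96 246.18] [6.3 6.4] [array([588.9, 103.3,  11. ]), array([596.8, 106.5,  23. ]), array([601.4, 108.3,  30. ])]
L top [294.21 189.68] [15.  15.5] [array([613.7, -49.1,  11. ]), array([610.6, -48.7,  23. ]), array([608.8, -48.5,  30. ])]
L scene [255.79 233.46] [11.1 12.6] [array([603.9, -53.6,  11. ]), array([611.7, -48.9,  23. ]), array([616.2, -46.1,  30. ])]
M top [354.62 237.48] [ 6.8 10.3] [array([ 474.9, -224.9,   11. ]), array([ 473.3, -222.6,   23. ]), array([ 472.4, -221.3,   30. ])]
```

```bash
python3 -m pendant '[[[-0.2,-0.7,5],[0,0,0],1],[[-0.2,-0.7,8],[0,0,0],1],[[-0.2,-0.7,9.5],[0,0,0],1],[[-0.2,-0.7,9.5],[0,0,0],1],[[-0.2,-0.7,9.5],[0,0,0],1]]' 50
python3 - <<'E'
from h import *
go([456.5,-237.5,3])
E
```

```text
time_s: 12.05
tool_pos: [458.3, -234.7, 11.7]
tool_rot: [0.0, 0.68, 0.733, 0.0]
contact_force: [-0.2, 0.1, 0.2]
finger_gap: 1.003
at [ 458.3 -234.7   11.7] shift cm [-0.26828587 -0.20524189  0.87444732] turn [ 0.     0.    -0.004] gap 1.003 t 12.05 F [-0.2  0.1  0.2]
```

```bash
python3 -m pendant '[[[-0.27,-0.2,0.86],[0,0,0],1],[[-0.27,-0.2,0.86],[0,0,0],0.3],[[-0.27,-0.2,0.86],[0,0,0],0],[[-0.27,-0.2,0.86],[0,0,0],-1],[[-0.27,-0.2,0.86],[0,0,0],-1]]' 50
python3 -m pendant '[[[0,0,0],[0,0,0],-1],[[0,0,0],[0,0,0],-1],[[0,0,0],[0,0,0],-1],[[0,0,0],[0,0,0],-1],[[0,0,0],[0,0,0],-1]]' 50
python3 - <<'E'
from h import *
go([602.7,30.5,70])
E
```

```text
time_s: 12.55
tool_pos: [456.4, -238.0, 3.7]
tool_rot: [0.001, 0.68, 0.733, 0.0]
contact_force: [-0.9, 0.3, 1.9]
finger_gap: 0.374
time_s: 13.05
tool_pos: [456.3, -238.0, 3.7]
tool_rot: [0.001, 0.68, 0.733, 0.0]
contact_force: [-0.8, 0.5, 6.7]
finger_gap: 0.37
at [ 456.3 -238.     3.7] shift cm [25.67147992 16.61314079 -6.63428754] turn [ 0.001  0.001 -0.004] gap 0.37 t 13.05 F [-0.8  0.5  6.7]
```

```bash
python3 -m pendant '[[[0,0,-1],[0,0,0],-1],[[0,0,-5],[0,0,0],-1],[[4,1,-7],[0,0,0],-1],[[8,3,-7],[0,0,0],-1],[[12,5.5,-7],[0,0,0],-1]]' 50
python3 -m pendant '[[[4,3,0],[0,0,0],-1],[[8,6,0],[0,0,0],-1],[[12,9.5,0],[0,0,0],-1],[[13.67,11.1,0],[0,0,0],-1],[[13.67,11.1,0],[0,0,0],-1]]' 50
python3 -m pendant '[[[0,0,0],[0,0,0],-1],[[0,0,0],[0,0,0],-1],[[0,0,0],[0,0,0],-1],[[0,0,0],[0,0,0],-1],[[0,0,0],[0,0,0],-1]]' 50
python3 - <<'E'
from h import *
go([602.7,30.5,15.8])
E
```

```text
time_s: 13.55
tool_pos: [502.0, -113.1, 74.3]
tool_rot: [0.001, 0.681, 0.732, 0.0]
contact_force: [0.0, -1.5, -1.9]
finger_gap: 0.375
time_s: 14.05
tool_pos: [604.5, 34.0, 73.4]
tool_rot: [0.001, 0.679, 0.734, 0.001]
contact_force: [-0.4, -1.1, -1.9]
finger_gap: 0.374
time_s: 14.55
tool_pos: [601.7, 29.9, 72.9]
tool_rot: [-0.0, 0.681, 0.733, -0.0]
contact_force: [0.5, -0.3, -1.4]
finger_gap: 0.373
at [601.7  29.9  72.9] shift cm [0.0486837  0.10081539 5.71167503] turn [-0.     0.    -0.006] gap 0.373 t 14.55 F [ 0.5 -0.3 -1.4]
```

```bash
python3 -m pendant '[[[0.05,0.1,3],[0,0,0],-1],[[0.05,0.1,5],[0,0,0],-1],[[0.05,0.1,5.5],[0,0,0],-1],[[0.05,0.1,5.7],[0,0,0],-1],[[0.05,0.1,5.71],[0,0,0],-1]]' 50
python3 -m pendant '[[[0,0,0],[0,0,0],-1],[[0,0,0],[0,0,0],-0.1],[[0,0,0],[0,0,0],0.1],[[0,0,-1],[0,0,0],0.2],[[0,0,-5],[0,0,0],0.2]]' 50
python3 -m pendant '[[[0,0,-5],[0,0,0],0.2],[[0,0,-10],[0,0,0],0.2],[[4,-1,-14],[0,0,0],-1],[[8.5,-2,-16],[0,0,0],-1],[[13,-2.5,-16],[0,0,0],-1]]' 50
python3 -m pendant '[[[5,-0.5,0],[0,0,0],-1],[[10,-1,0],[0,0,0],-1],[[15,-1.5,0],[0,0,0],-1],[[18,-2,0],[0,0,0],-1],[[18,-2.5,0],[0,0,0],-1]]' 50
python3 - <<'E'
from h import *
go([524,365,220])
t=bot.capture("top");s=bot.capture("scene");cv2.imwrite("pics/t7.png",t);cv2.imwrite("pics/s7.png",s)
for n,u,cam,i,R in(("S",(241,193),"top",t,7),("S",(298,248),"scene",s,7),("M",(267,191),"top",t,9),("M",(276,239),"scene",s,9),("L",(295,190),"top",t,12),("L",(257,234),"scene",s,12)):
    c,e,ax=blob(cam,i,u,R,brassness);print(n,cam,c.round(2),ax.round(1),plane(cam,c,28)[0].round(1))
a=cv2.resize(t[165:225,220:320],None,fx=5,fy=5,interpolation=cv2.INTER_CUBIC);b=cv2.resize(s[215:275,235:335],None,fx=5,fy=5,interpolation=cv2.INTER_CUBIC)
cv2.imwrite("pics/c7.png",np.vstack([a,b]))
E
```

```text
time_s: 15.05
tool_pos: [603.5, 31.1, 16.3]
tool_rot: [0.0, 0.68, 0.733, 0.0]
contact_force: [0.8, 0.6, -1.3]
finger_gap: 0.376
time_s: 15.55
tool_pos: [598.9, 31.3, 62.2]
tool_rot: [-0.003, 0.68, 0.733, -0.003]
contact_force: [0.3, 0.3, -0.7]
finger_gap: 0.599
time_s: 16.05
tool_pos: [571.1, 158.2, 232.2]
tool_rot: [0.003, 0.681, 0.732, 0.004]
contact_force: [0.9, -0.0, -0.2]
finger_gap: 0.095
time_s: 16.55
tool_pos: [529.4, 339.1, 226.7]
tool_rot: [-0.0, 0.678, 0.735, 0.001]
contact_force: [0.2, 0.1, 0.4]
finger_gap: -0.0
at [529.4 339.1 226.7] shift cm [ 2.62732707 -0.33401358  0.67873677] turn [ 0.001 -0.002  0.   ] gap -0.0 t 16.55 F [0.2 0.1 0.4]
S top [240.65 193.62] [7.8 8.2] [594.7 106.7  28. ]
S scene [296.95 246.21] [6.2 6.4] [600.2 107.8  28. ]
M top [266.53 191.39] [11.  11.3] [602.7  31.8  28. ]
M scene [276.64 240.21] [8.2 9.4] [608.5  32.9  28. ]
L top [294.23 189.69] [15.  15.6] [609.3 -48.6  28. ]
L scene [255.79 233.46] [11.1 12.6] [614.9 -46.9  28. ]
```

View pics/c7.png

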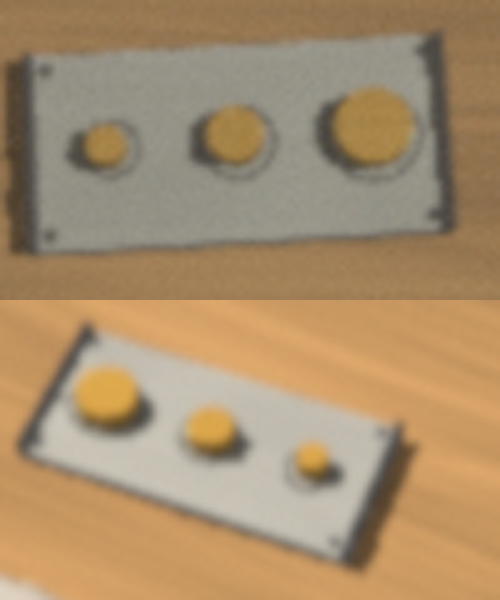

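Both views show all three blanks flat inside their circles, line visible around each as height parallax predicts (offsets 1–3 mm). Now the pad, from the initial images.

Run:
```python
from h import *
go([524,365,200])
t=cv2.imread("pics/top0.png");s=cv2.imread("pics/scene0.png");U={}
for cam,i,(u,v) in(("top",t,(137,210)),("scene",s,(380,238))):
  R=12 if cam=="top" else 9
  p=i[v-R:v+R+1,u-R:u+R+1].max(2)
  for T in(30,38,46):
    g=cv2.resize(p,None,fx=4,fy=4,interpolation=cv2.INTER_CUBIC)
    m=(g<T).astype(np.uint8);cs=cv2.findContours(m,0,1)[0]
    for c in cs:
        if cv2.contourArea(c)>300:
            M=cv2.moments(c);q=np.array([(M['m10']/M['m00']+.5)/4-.5+u-R,(M['m01']/M['m00']+.5)/4-.5+v-R]);print(cam,T,q.round(2),cv2.contourArea(c)/16,np.array(cv2.fitEllipse(c)[1])/4,plane(cam,[q],138)[0].round(1))
```

```text
at [529.6 335.4 226.3] shift cm [ 3.00020527 -0.33227307  2.62612208] turn [ 0.     0.    -0.002] gap -0.002 t 16.65 F [ 0.8 -1.2 -0. ]
top 46 [136.4  210.07] 131.5 [12.27566624 13.81922913] [519.  363.6 138. ]
scene 38 [379.85 237.9 ] 51.84375 [7.99313259 8.32452679] [524.5 363.6 138. ]
scene 46 [379.8  237.88] 60.625 [8.71162319 8.91399002] [524.5 363.4 138. ]
```

```bash
python3 -m pendant '[[[2.7,-0.65,6],[0,0,0],-1],[[2.7,-0.65,6],[0,0,0],-1],[[2.7,-0.65,6],[0,0,0],-1],[[2.7,-0.65,6],[0,0,0],-1],[[2.7,-0.65,6],[0,0,0],-1]]' 50
python3 -m pendant '[[[0,0,0.5],[0,0,0],-1],[[0,0,1],[0,0,0],-1],[[0,0,1],[0,0,0],-1],[[0,0,1],[0,0,0],-1],[[0,0,1],[0,0,0],-1]]' 50
python3 - <<'E'
from h import *
go([521,362,142])
t=bot.capture("top");s=bot.capture("scene");cv2.imwrite("pics/s8.png",s)
a=cv2.resize(t[150:245,90:190],None,fx=4,fy=4,interpolation=cv2.INTER_CUBIC);b=cv2.resize(s[205:300,330:430],None,fx=4,fy=4,interpolation=cv2.INTER_CUBIC)
cv2.imwrite("pics/c8.png",np.hstack([a,b]))
E
```

```text
time_s: 17.15
tool_pos: [523.4, 360.9, 167.6]
tool_rot: [0.001, 0.68, 0.733, 0.001]
contact_force: [0.1, 0.6, 0.3]
finger_gap: 0.002
time_s: 17.65
tool_pos: [521.9, 361.3, 155.7]
tool_rot: [0.0, 0.68, 0.733, 0.0]
contact_force: [-0.4, 0.6, -0.5]
finger_gap: 0.002
at [521.9 361.3 155.7] shift cm [ 0.07471099 -0.08377374  1.37278091] turn [ 0.    -0.    -0.004] gap 0.002 t 17.65 F [-0.4  0.6 -0.5]
```

View pics/c8.png

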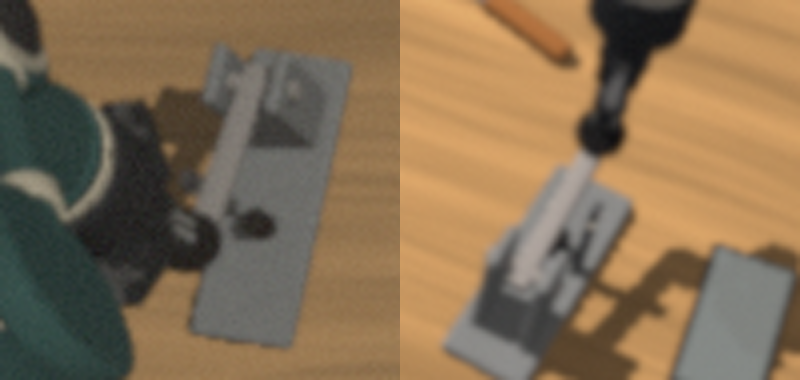

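Fingers stand right above the black pad in both views (scene crop (601,133)). Press slowly.

```bash
python3 -m pendant '[[[0,0,0.5],[0,0,0],-1],[[0,0,1],[0,0,0],-1],[[0,0,1.4],[0,0,0],-1],[[0,0,1.7],[0,0,0],-1],[[0,0,2],[0,0,0],-1]]' 50
python3 -m pendant '[[[0,0,0.3],[0,0,0],-1],[[0,0,0.6],[0,0,0],-1],[[0,0,0.9],[0,0,0],-1],[[0,0,1.2],[0,0,0],-1],[[0,0,1.2],[0,0,0],-1]]' 50
```

```text
time_s: 18.25
tool_pos: [521.9, 361.5, 135.9]
tool_rot: [-0.0, 0.68, 0.733, 0.0]
contact_force: [-1.8, 0.2, 3.8]
finger_gap: -0.001
time_s: 18.75
tool_pos: [521.7, 361.5, 123.3]
tool_rot: [-0.0, 0.68, 0.733, 0.0]
contact_force: [-1.5, 1.9, 5.6]
finger_gap: 0.006
```

Force rises along the spring's line. Continue to z ≈ 110.

```bash
python3 -m pendant '[[[0,0,0.3],[0,0,0],-1],[[0,0,0.6],[0,0,0],-1],[[0,0,0.9],[0,0,0],-1],[[0,0,1.2],[0,0,0],-1],[[0,0,1.3],[0,0,0],-1]]' 50
python3 -m pendant '[[[0,0,0],[0,0,0],-1],[[0,0,0],[0,0,0],-1],[[0,0,0],[0,0,0],-1],[[0,0,0],[0,0,0],-1],[[0,0,0],[0,0,0],-1]]' 50
python3 - <<'E'
from h import *
go([521.7,361.5,110])
t=bot.capture("top");s=bot.capture("scene")
for n,u,cam,i,R in(("S",(241,193),"top",t,7),("M",(267,191),"top",t,9),("L",(295,190),"top",t,12),("S",(298,248),"scene",s,7),("M",(276,239),"scene",s,9),("L",(257,234),"scene",s,12)):
    c,e,ax=blob(cam,i,u,R,brassness);print(n,cam,c.round(2))
cv2.imwrite("pics/c9.png",np.vstack([cv2.resize(s[205:300,330:430],None,fx=5,fy=5,interpolation=cv2.INTER_CUBIC)]))
E
```

```text
time_s: 19.25
tool_pos: [521.1, 361.6, 110.6]
tool_rot: [-0.001, 0.68, 0.733, -0.0]
contact_force: [-4.4, 0.5, 6.1]
finger_gap: -0.001
time_s: 19.75
tool_pos: [521.1, 361.6, 111.0]
tool_rot: [-0.001, 0.68, 0.733, -0.0]
contact_force: [-3.7, 0.6, 7.1]
finger_gap: -0.003
at [521.1 361.6 111. ] shift cm [-0.01284623  0.05543661  0.10161159] turn [-0.001 -0.    -0.004] gap -0.003 t 19.75 F [-3.7  0.6  7.1]
S top [240.66 193.6 ]
M top [266.51 191.38]
L top [294.2  189.68]
S scene [296.96 246.17]
M scene [276.62 240.21]
L scene [255.77 233.46]
```

View pics/c9.png

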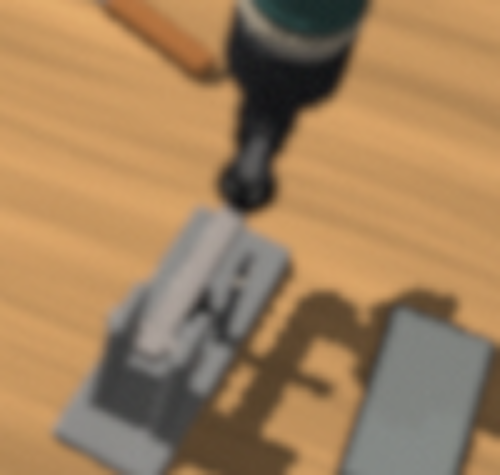

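Pad is down with the fingertips on it (crop (247,187)), the lever arm looks level, and force is about 7 N. One more hold, then hand in.

```bash
python3 -m pendant '[[[0,0,0],[0,0,0],-1],[[0,0,0],[0,0,0],-1],[[0,0,0],[0,0,0],-1],[[0,0,0],[0,0,0],-1],[[0,0,0],[0,0,0],-1]]' 50
python3 -c "
from cell import bot
print(bot.hand_in())"
```

```text
time_s: 20.35
tool_pos: [521.2, 361.6, 111.0]
tool_rot: [-0.001, 0.68, 0.733, -0.0]
contact_force: [-4.0, 1.2, 7.8]
finger_gap: -0.0
the job is handed in; nothing more can be done
None
```

I set all three blanks down flat in their circles. I then pressed the lever pad to level with the closed fingertips and handed the job in at about 20 s while still holding it.

- **Blanks:** The last pictures put each blank about 1–3 mm from its circle's centre, inside the 6 mm limit. They did not move while the lever was pressed. The two cameras disagreed by about 3 mm in x, and by up to 2–4 mm in y for the large blank. They agreed on every other y to within about 1 mm. The large blank is the least certain: the scene camera alone put it up to about 5–6 mm off. I think that figure is too high because the tray's end lip probably skewed that circle's fit. The visible line around the blank in the top view suggested about 1 mm.
- **Lever:** At hand-in the fingertips were steady at z = 111 mm (level is 110) with about 7–8 N on the pad, so the lever was at about 0.24 rad. It never went lower than that.
- **Small blank:** My first grip on it was about 5 mm off centre, so I opened the gripper and gripped it again before lifting.
- **Bystanders:** I did not measure them again at the end. I planned the paths to stay clear of them, and no force reading suggested touching one.

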